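# Press a cover glass through the guard window

## Robot

A 7-joint arm with a two-finger parallel gripper is mounted at the origin on the work surface. World frame = base frame: x ahead of the robot, y to its left, z up, the work surface at z = 0. Lengths are in m, angles in degrees, forces in N, time in s.
With the tool pointing down it reaches from about 0.425 to 0.875 m from the base axis. Payload 4.7 kg.
Tool frame: the origin (TCP) lies at the centre of the arm's flange, where the gripper is bolted on; the fingertips stand 182 mm ahead of it and the grasp point (between the pads) lies 164 mm ahead of it; z points along the fingers, x is the direction in which the jaws open and shut, and the axes are right-handed (so a half turn about z gives the same grasp; the last joint's range is limited). The gripper opens to 87 mm and grips with 3 to 60 N. Pads are 19 mm wide; open, the fingers measure 117 mm over their backs; the gripper's body (75 mm by 190 mm) begins 51 mm behind the grasp point.
Start: joints at [-66.629, 18.392, -4.016, 83.108, 1.295, 78.541, -3.26], TCP at [0.249, 0.6, 0.405] pointing down, gripper open.
Joint ranges: [-163.93, 163.93], [-17.29, 119.83], [-79.2, 71.16], [3.27, 140.29], [-89.18, 269.18], [5.43, 117.66], [-154.24, 154.24]. Speed limits (degrees/s): [147.25, 147.25, 180, 180, 180, 180, 180].

## Interface

Orientations are given as [roll, pitch, yaw] about the fixed x, y, z axes, in that order (R = Rz(yaw) Ry(pitch) Rx(roll)).
In Python, from cell import env gives the robot as it stands. The module is installed in compiled form; this text tells all that it offers.
- The arm moves only by the tool carry_out, never from a script. Its argument "increments" is a list of rows, each a list of 5 numbers: the shift along the world's x, y, z in m, then the turn about the world's z in degrees, then the gripper's target within -1 to 1 (shut at 1, half-way at 0, fully open at -1). In form: [[dx, dy, dz, spin, jaw], ...]. A call has 1 to 20 rows; each row is the pose to reach, as a shift and turn from the pose commanded when the call began; what a row does not reach only later rows make up. A row lasts 1/10 s, in which the tool goes at most 50 mm and 8.59 degrees, less where a joint would pass 70% of its speed; a pose out of reach is approached as far as the arm can. A call with a gripper value outside its range is refused whole. The fingers move at their own pace and stop on an object; "grip_force" is the grip in N (left out, the last holds). Time passes only in rows, so rows that repeat a pose let the fingers close. It gives the time, the measured TCP pose, the force and the opening at its end, in the units of the state.
- env.get_obs(): the state, without advancing time (a new reading comes with each control period).
- env.read_camera(name): name is "scene" or "top"; returns (picture, depth): 384x512x3 uint8, red, green, blue; 384x512 float32, m along the optical axis (not along the pixel's ray), 0 where there is no reading.
- env.get_calibration(name): a dict with "K" (3x3 intrinsics, pixels), "camera_from_world" (4x4, takes a point from world to camera coordinates). Camera axes: x right, y down, z forward; pixel columns grow to the right and rows downward; lengths in m; the calibration is good to about 2 mm. A picture is of the moment at which its call begins. get_calibration takes no time and is no camera call.
- env.sign_off(): hands the job in, once; it reports no verdict.
The state is a dict: "time_s": time; "qpos": joint angles; "joint_velocities": joint speeds; "effort": joint torques, N m; "tool_pos": TCP position; "tool_rot": TCP orientation; "force": force on the tool from outside, world axes, zero at the start; "wrist_torque": the same for the moment, N m; "grip_width": finger opening in m.
Only numpy, scipy, OpenCV 4.12 (cv2) and the standard library are available. Lean on these libraries where they do the work, as an engineer would, in place of code of your own. Each camera call takes 0.05 s, during which the arm holds its last target.

## Task

Push the blue slide tray along its channel by its tab, without picking it up, until it is fully in against the end stop. Then reach through the window of the yellow guard from above and press the red paddle all the way down, so the pad holds the slide, without touching the guard. The program finishes while still holding the paddle down with the fingers; leave everything else where it stands.

Things in the scene. Friction and masses are not known exactly. Their poses are not given: they have to be found in the camera images.
- press: fixed slide press: grey base plate 170 x 340 x 12 mm. Origin on the bench near the plate's centre; y runs along its length from tray end (-y) to guard end (+y), z up. Tray channel along y at x = -10 mm between 8 mm high rails, from y = -170 to an end stop at +25 mm. At the +x edge a shaft along y (x = 66, z = 62 mm) carries the pad arm (y = -20) and paddle arm (y = 90), reaching to -x
- tray_home (a point): point fixed on the press, axes as the press: where the tray's origin is when the tray is fully in, against the end stop (12 mm above the bench)
- tray: loose blue tray, about 140 g, in the channel, axes as the press: plate 50 (x) x 105 (y) x 10 mm with a white slide on it (top at 12 mm). Origin: centre of underside. At its -y end a push tab 40 mm wide (x), 6 mm thick, up to 37 mm above the underside, outer face 52.5 mm from the origin. Starts 40 to 80 mm short of home, slides in to +y and stays where left
- guard: fixed yellow guard box round the paddle, clear side panels, open window in its top; origin on the bench under the window's centre, axes as the press. Bars 10 mm wide, top face 94 mm above the bench; sides closed except a gap at +x for the paddle arm. Its place on the press varies by several mm
- window (a point): centre of the window opening, in the plane of the guard's top face; the opening is 88 mm (x of the press) by 92 mm (y)
- paddle: red paddle at the end of the press lever, 36 (x) x 42 (y) x 10 mm; origin: centre of its top face, at rest about 82 mm above the bench, 12 mm below the window plane, tilted 0.12 rad; rocks 0.1 rad on a stiff spring. Fully pressed it goes down about 20 mm, nearly vertically. The lever's spring: about 2 N at first, 5 N further down, 10 to 13 N at the stop with the pad squeezed on the tray
- press_lever (a joint): angle of the press lever: 0 at rest (up), 0.24 rad fully down at its stop; the pad meets a tray beneath it at about 0.16 rad. The lever springs up when let go.
- pad_foot: the sprung black rubber pad (20 mm ball foot) under the pad arm (arm 55 to 80 mm above the bench), about 8 mm spring travel; it comes down on the slide in the tray when the lever is pressed. Origin: its lowest point
- slide_box: bystander: closed wooden slide box 85 x 170 x 34 mm, origin at the centre of its underside
- dropper: bystander: amber dropper bottle, 36 mm across, 80 mm tall, origin under its centre
- petri: bystander: closed petri dish, 94 mm across, 22 mm tall, origin under its centre
- forceps: bystander: steel forceps lying flat, 12 x 125 x 8 mm, origin under its middle
- beaker: bystander: glass beaker, 72 mm across, 95 mm tall, origin under its centre
- specimen_jar: bystander: green glass specimen jar, 70 mm across, 110 mm tall, origin under its centre
Mind the look-alikes: they are no part of the job. Of the things shaped like the tray, the blue one is meant.

How it is judged:
By the outcome, as a careful person would: the job done as asked, in the order asked, and still so for the second after the job is handed in, while the arm keeps its last pose, push and grip.
It also fails if it takes over 48 s, if anything falls off the work surface, if the arm or the gripper's body presses on something with over 40 N, if the wrist force passes 120 N, or if a joint passes its speed limit or range.

## Working session

There is one attempt and no reset: what is moved stays moved. The work goes in short steps, Python scripts to look and compute and a tool call to move; the robot and the scene stay as the last step left them, time stands still between calls to the robot, and variables do not carry over. Pictures are saved under pics/ and viewed, and the job is handed in when it is done.

Besides the shell and the picture viewer there is one more tool, called after "Request:" by a JSON object that holds its "fn" and its "kwargs", one argument or row to a line. carry_out: Moves the arm, as the interface text tells. Its arguments: {"type":"object","properties":{"increments":{"type":"array"},"grip_force":{"type":"number"}},"required":["increments"]}

```bash
mkdir -p pics; python3 - <<'E'
from cell import env
import numpy as np, cv2
o=env.get_obs(); print(o)
for n in("scene","top"):
    p,d=env.read_camera(n); c=env.get_calibration(n)
    np.savez(f"{n}0.npz",p=p,d=d,K=c["K"],T=c["camera_from_world"])
    cv2.imwrite(f"pics/{n}0.png",cv2.resize(p[:,:,::-1],None,fx=1.5,fy=1.5))
    print(n,c["K"],np.linalg.inv(c["camera_from_world"]).round(3))
E
```

```text
{'time_s': 0.0, 'qpos': array([-66.62941798,  18.44093274,  -4.01562642,  83.17757261,
         1.29506468,  78.5415488 ,  -3.26068332]), 'joint_velocities': array([-0.04461713, -0.01829922,  0.00941068, -0.08751666, -0.0491548 ,
        0.08988946,  0.01901905]), 'effort': array([ 1.02224032e-03, -4.91298151e+01, -4.03768541e-01, -3.12523162e+01,
       -6.40287506e-02,  4.41648276e-02,  2.24713913e-04]), 'tool_pos': array([0.24934798, 0.60003593, 0.40361655]), 'tool_rot': array([1.79994046e+02, 1.14800750e-01, 6.74386406e+01]), 'force': array([-0.03692823, -0.77548065,  0.02997379]), 'wrist_torque': array([-0.00597302,  0.01329624, -0.06312833]), 'grip_width': 0.08679436430639575}
scene [[364.4516909    0.         251.45721426]
 [  0.         364.4516909  192.26173189]
 [  0.           0.           1.        ]] [[ 0.558  0.547 -0.624  1.207]
 [ 0.829 -0.388  0.402 -0.421]
 [-0.023 -0.742 -0.67   0.771]
 [ 0.     0.     0.     1.   ]]
top [[459.5175402    0.         257.52577713]
 [  0.         459.5175402  190.46418053]
 [  0.           0.           1.        ]] [[-0.086 -0.976  0.199  0.258]
 [-0.996  0.084 -0.023  0.021]
 [ 0.006 -0.201 -0.98   1.581]
 [ 0.     0.     0.     1.   ]]
```

View pics/scene0.png

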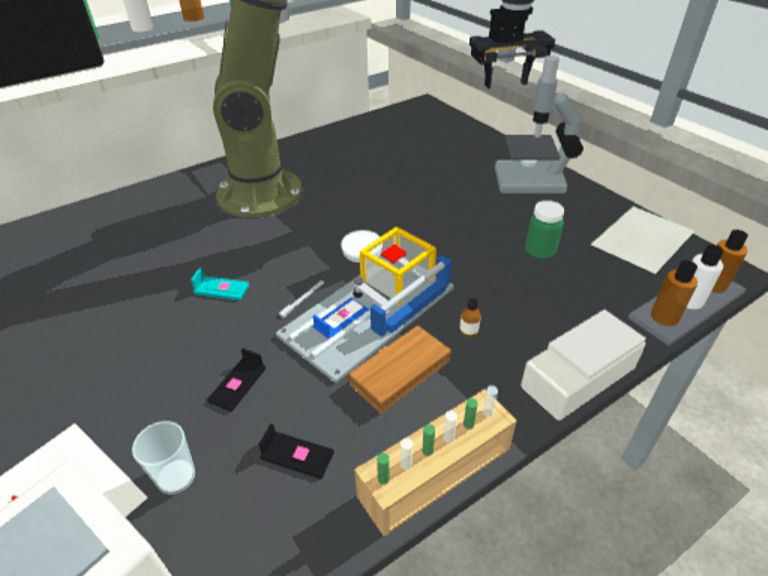

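View pics/top0.png

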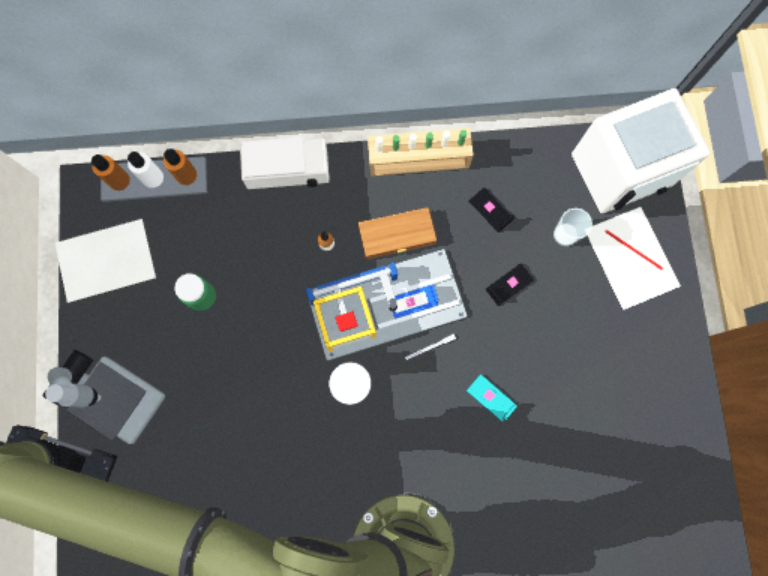

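The scene picture shows the press in the middle, with the blue tray at about (340,315) and the guard at (397,258). In the top view (scaled 1.5x) the guard is at (344,317), the red paddle at (346,321) and the tray at (413,302). Press +y points left in the top view, which is world +y.

```bash
cat > h.py <<'E'
import numpy as np, cv2
def load(n,k=0):
    z=np.load(f"{n}{k}.npz"); return z["p"],z["d"],z["K"],z["T"]
def ray(K,T,uv,z):
    Ti=np.linalg.inv(T); uv=np.atleast_2d(uv).astype(float)
    d=np.c_[(uv[:,0]-K[0,2])/K[0,0],(uv[:,1]-K[1,2])/K[1,1],np.ones(len(uv))]@Ti[:3,:3].T
    c=Ti[:3,3]; return c+d*((z-c[2])/d[:,2])[:,None]
def proj(K,T,P):
    q=np.atleast_2d(P)@T[:3,:3].T+T[:3,3]; q=q@K.T; return q[:,:2]/q[:,2:]
def mask(p,lo,hi): return cv2.inRange(cv2.cvtColor(p,cv2.COLOR_RGB2HSV),lo,hi)
def snap(env,k):
    for n in("scene","top"):
        p,d=env.read_camera(n); c=env.get_calibration(n)
        np.savez(f"{n}{k}.npz",p=p,d=d,K=c["K"],T=c["camera_from_world"])
def crop(n,k,x0,y0,x1,y1,f,name,pts=()):
    p=load(n,k)[0]; im=cv2.resize(p[y0:y1,x0:x1,::-1],None,fx=f,fy=f,interpolation=cv2.INTER_CUBIC)
    for u,v in pts: cv2.circle(im,(int((u-x0+.5)*f),int((v-y0+.5)*f)),3,(255,0,255),1)
    cv2.imwrite(f"pics/{name}.png",im)
E
python3 - <<'E'
from h import *
crop("top",0,195,155,325,250,6,"topc"); crop("scene",0,170,140,320,260,5,"scc")
p,d,K,T=load("top")
m=mask(p,(22,120,120),(35,255,255)); m[:, :200]=0;m[:,260:]=0;m[:180]=0;m[240:]=0
c,_=cv2.findContours(m,cv2.RETR_CCOMP,cv2.CHAIN_APPROX_NONE)
for q in c:
    if cv2.contourArea(q)>50:
        r=cv2.minAreaRect(q); b=cv2.boxPoints(r); W=ray(K,T,b,.094)
        print(cv2.contourArea(q),r,W[:,:2].round(4).tolist(),W.mean(0).round(4))
for nm,lo,hi,z in(("red",(0,150,100),(8,255,255),.08),("blue",(105,120,60),(125,255,255),.022)):
    for n in("top","scene"):
        p,d,K,T=load(n); m=mask(p,lo,hi)
        c,_=cv2.findContours(m,cv2.RETR_EXTERNAL,cv2.CHAIN_APPROX_NONE)
        for q in c:
            if cv2.contourArea(q)>40:
                r=cv2.minAreaRect(q); M=cv2.moments(q)
                print(nm,n,cv2.contourArea(q),np.round(r[0],1),np.round(r[1],1),r[2],ray(K,T,r[0],z).round(4), ray(K,T,cv2.boxPoints(r),z)[:,:2].round(3).tolist())
E
```

```text
1065.0 ((229.4501190185547, 211.89480590820312), (35.3044319152832, 34.1847038269043), 72.75853729248047) [[0.5427, 0.1516], [0.5674, 0.042], [0.4528, 0.0169], [0.429, 0.125]] [0.498  0.0838 0.094 ]
775.5 ((228.9036865234375, 210.6789093017578), (28.064313888549805, 29.692617416381836), 73.3007583618164) [[0.5372, 0.1428], [0.5577, 0.0475], [0.4664, 0.0283], [0.4465, 0.1226]] [0.502  0.0853 0.094 ]
red top 103.5 [230.6 213.8] [10.1 12. ] 71.56504821777344 [[0.4931 0.0812 0.08  ]] [[0.505, 0.104], [0.514, 0.066], [0.481, 0.058], [0.472, 0.096]]
red scene 106.5 [261.8 168.7] [10.3 14.4] 56.3099365234375 [[0.4933 0.079  0.08  ]] [[0.477, 0.058], [0.465, 0.111], [0.51, 0.1], [0.52, 0.049]]
blue top 164.5 [275.8 200.4] [14.3 31. ] 72.6459732055664 [[ 0.5355 -0.0754  0.022 ]] [[0.548, -0.018], [0.572, -0.123], [0.523, -0.133], [0.499, -0.028]]
blue top 65.5 [233.6 184.4] [ 2.3 47.1] 73.0724868774414 [[0.6042 0.0654 0.022 ]] [[0.591, 0.146], [0.626, -0.014], [0.618, -0.016], [0.583, 0.144]]
blue scene 204.5 [225.2 209.5] [18.1 36.3] 54.46232223510742 [[ 0.5281 -0.0762  0.022 ]] [[0.506, -0.13], [0.478, -0.012], [0.551, -0.021], [0.574, -0.134]]
blue scene 664.5 [274.8 197.2] [22.4 69.4] 53.746158599853516 [[0.5693 0.0731 0.022 ]] [[0.551, -0.039], [0.495, 0.216], [0.589, 0.192], [0.632, -0.047]]
```

View pics/topc.png

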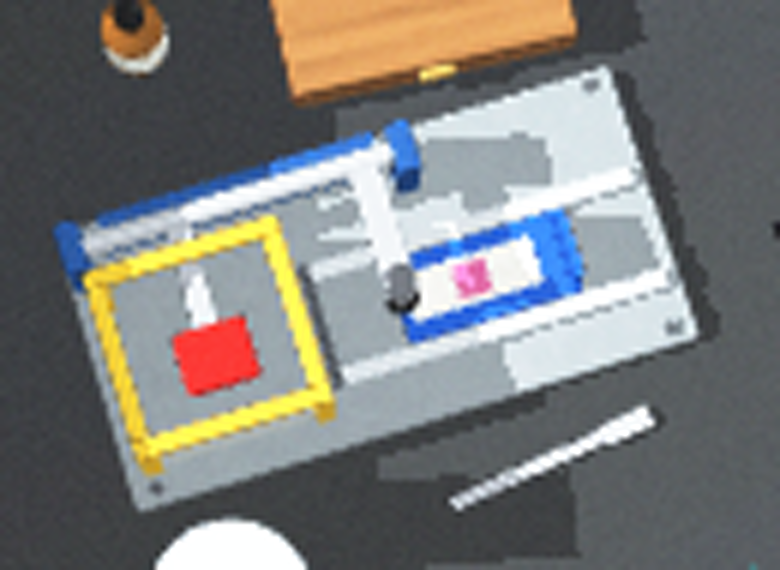

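View pics/scc.png

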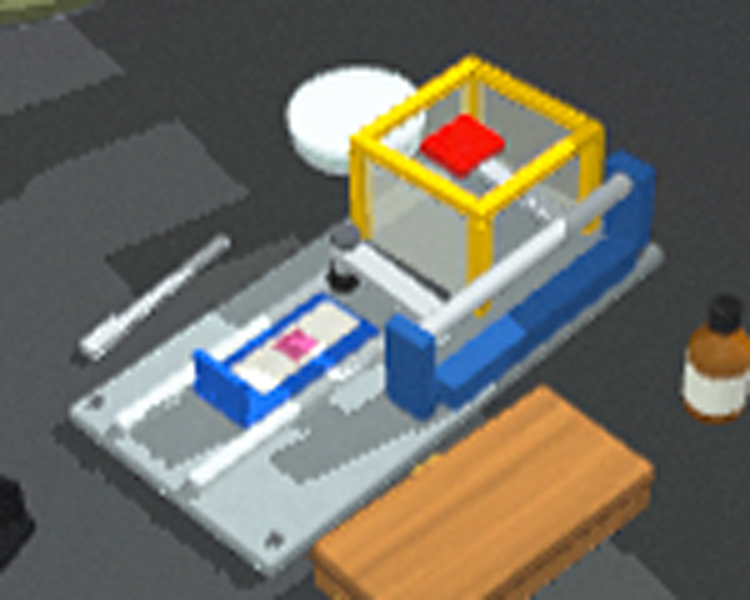

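```bash
python3 - <<'E'
from h import *
p,d,K,T=load("top")
# plate corners from 6x crop
uv=np.array([(605,67),(697,337),(140,508)])/6+[195,155]-.5
W=ray(K,T,uv,.012)[:,:2]; print("plate",W.round(4).tolist(), np.degrees(np.arctan2(-(W[2]-W[1])[0],(W[2]-W[1])[1])),np.linalg.norm(W[2]-W[1]),np.linalg.norm(W[0]-W[1]), "centre",(W[0]+W[2])/2)
yaw=np.radians(12.5); ex=np.array([np.cos(yaw),np.sin(yaw)]); ey=np.array([-np.sin(yaw),np.cos(yaw)])
c0=(W[0]+W[2])/2
# guard edges in press axes, subpixel via profile across each side, both views
for n,zs in(("top",.094),("scene",.094)):
    p,d,K,T=load(n)
    hsv=cv2.cvtColor(p,cv2.COLOR_RGB2HSV); y=((hsv[...,0]>20)&(hsv[...,0]<36)&(hsv[...,1]>110)).astype(np.float32)
    g0=np.array([.5005,.085])
    for nm,a,b in(("+x",ex,ey),("-x",-ex,ey),("+y",ey,ex),("-y",-ey,ex)):
        ts=np.arange(.03,.075,.0005); prof=np.zeros(len(ts))
        for s in np.linspace(-.03,.03,25):
            P=np.c_[g0+ts[:,None]*a+s*b,np.full(len(ts),zs)]; q=proj(K,T,P).astype(np.float32)
            prof+=cv2.remap(y,q[:,0].reshape(1,-1),q[:,1].reshape(1,-1),cv2.INTER_LINEAR)[0]/25
        on=np.where(prof>.5)[0]; print(n,nm,ts[on[0]].round(4) if len(on) else None,ts[on[-1]].round(4) if len(on) else None)
    def L(w): w=np.asarray(w)-c0; return np.c_[w@ex,w@ey].round(4).tolist()
    print("g0 local",L([g0]))
# microscope / path heights
for n in("top","scene"):
    p,d,K,T=load(n); v,u=np.mgrid[:384,:512]; ok=d>0
    Pc=np.c_[(u[ok]-K[0,2])/K[0,0]*d[ok],(v[ok]-K[1,2])/K[1,1]*d[ok],d[ok]]
    Pw=(Pc-T[:3,3])@T[:3,:3]
    s=(Pw[:,2]>.12)&(Pw[:,2]<.45)&(Pw[:,0]>.33)&(Pw[:,0]<.75)&(Pw[:,1]>-.4)&(Pw[:,1]<.8)
    Q=Pw[s]; print(n,len(Q))
    if len(Q): print(Q.min(0).round(3),Q.max(0).round(3),np.percentile(Q,[5,50,95],axis=0).round(3))
    t=p[ok]; 
E
```

```text
plate [[0.6552, -0.1563], [0.491, -0.1926], [0.4203, 0.1338]] 12.2125841581272 0.3339325770479671 0.1682059420847344 centre [ 0.53776074 -0.01124531]
top +x 0.0455 0.0555
top -x 0.042 0.0525
top +y 0.0455 0.055
top -y 0.0455 0.0565
g0 local [[-0.0155, 0.102]]
scene +x 0.045 0.0605
scene -x 0.037 0.053
scene +y 0.037 0.0565
scene -y 0.047 0.064
g0 local [[-0.0155, 0.102]]
top 842
[0.348 0.584 0.12 ] [0.473 0.715 0.325] [[0.353 0.587 0.129]
 [0.383 0.614 0.223]
 [0.454 0.667 0.319]]
scene 1030
[0.349 0.58  0.12 ] [0.473 0.695 0.322] [[0.364 0.586 0.129]
 [0.389 0.612 0.208]
 [0.454 0.669 0.312]]
```

```bash
python3 - <<'E'
from h import *
yaw=np.radians(12.4); ex=np.array([np.cos(yaw),np.sin(yaw)]); ey=np.array([-np.sin(yaw),np.cos(yaw)]); c0=np.array([.5378,-.0112])
for n in("top","scene"):
    p,d,K,T=load(n); m=mask(p,(105,120,60),(125,255,255))
    c,_=cv2.findContours(m,cv2.RETR_EXTERNAL,cv2.CHAIN_APPROX_NONE)
    c=[q for q in c if cv2.contourArea(q)>100 and (cv2.contourArea(q)<300)][0][:,0]
    for z in(.049,.022):
        W=ray(K,T,c,z)[:,:2]-c0; l=np.c_[W@ex,W@ey]
        print(n,z,"min",l.min(0).round(4),"max",l.max(0).round(4))
        e=l[l[:,1]<l[:,1].min()+.008]; print("  tab end x",e[:,0].min().round(4),e[:,0].max().round(4))
crop("top",0,255,185,305,220,14,"tray"); crop("scene",0,200,190,255,235,12,"trays")
# rails: print local coords of hand grid later
E
```

```text
top 0.049 min [-0.0448 -0.1123] max [ 0.0045 -0.0069]
  tab end x -0.0443 0.0025
top 0.022 min [-0.0409 -0.1159] max [ 0.0093 -0.0086]
  tab end x -0.0404 0.0072
scene 0.049 min [-0.0347 -0.1331] max [ 0.0295 -0.029 ]
  tab end x -0.017 0.0285
scene 0.022 min [-0.0572 -0.1177] max [ 0.0095 -0.0098]
  tab end x -0.0388 0.0084
```

View pics/tray.png

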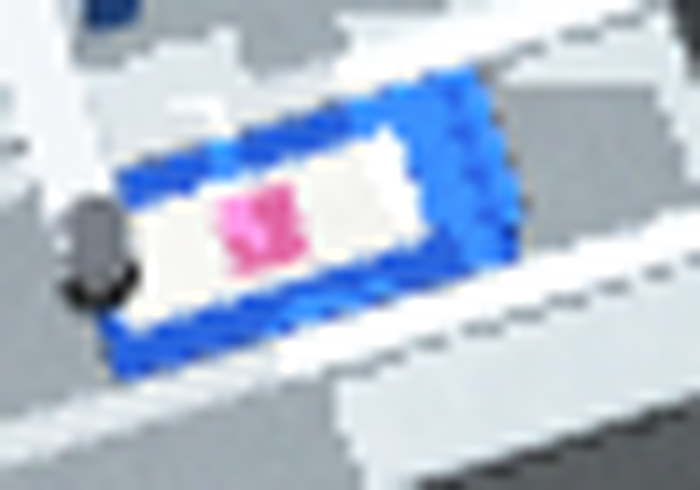

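View pics/trays.png

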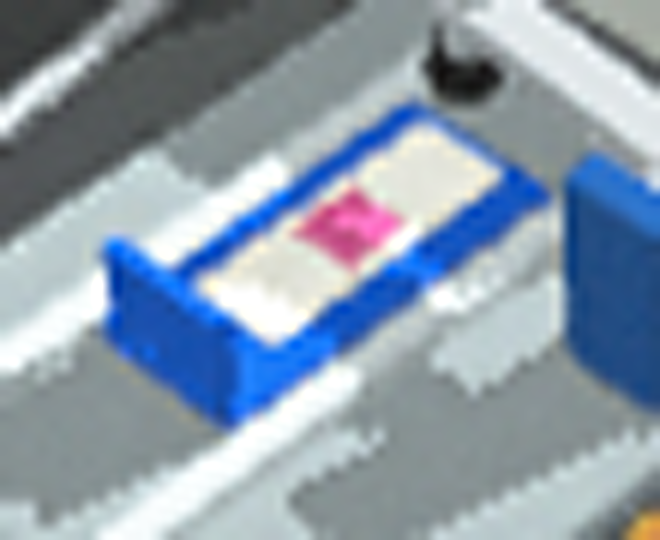

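The tray's tab outer face is near press-y −113 mm about the plate centre I took, and tray centre x is about −16 mm. I'll go behind it at safe height, clear of the microscope, with the jaw closed and turned along press x.

Request:
{"fn": "carry_out", "kwargs": {
  "increments": [
    [0.008,-0.02,0.0,0,1],
    [0.024,-0.06,0.0,0,1],
    [0.04,-0.1,0.0,0,1],
    [0.056,-0.14,0.0,0,1],
    [0.072,-0.18,0.0,0,1],
    [0.088,-0.22,0.0,-5,1],
    [0.104,-0.26,0.0,-10,1],
    [0.12,-0.3,0.0,-16,1],
    [0.136,-0.34,0.0,-22,1],
    [0.152,-0.38,0.0,-28,1],
    [0.168,-0.42,0.0,-34,1],
    [0.184,-0.46,0.0,-40,1],
    [0.2,-0.5,0.0,-46,1],
    [0.22,-0.54,0.0,-50,1],
    [0.236,-0.58,0.0,-55,1],
    [0.252,-0.62,0.0,-55,1],
    [0.268,-0.66,0.0,-55,1],
    [0.284,-0.7,0.0,-55,1],
    [0.298,-0.74,0.0,-55,1],
    [0.305,-0.761,0.0,-55,1]
  ],
  "grip_force": 20
}}

```text
time_s: 2.1
tool_pos: [0.5544, -0.1647, 0.4045]
tool_rot: [179.9, 0.0, 12.2]
force: [-0.7, -0.3, -0.3]
grip_width: 0.0004
```

Request:
{"fn": "carry_out", "kwargs": {
  "increments": [
    [0,0,0,0,1],
    [0,0,0,0,1]
  ]
}}

```text
time_s: 2.3
tool_pos: [0.5543, -0.1606, 0.4042]
tool_rot: [-180.0, 0.1, 12.4]
force: [0.4, 0.5, -0.5]
grip_width: 0.0004
```

Request:
{"fn": "carry_out", "kwargs": {
  "increments": [
    [0,0,-0.03,0,1],
    [0,0,-0.07,0,1],
    [0,0,-0.11,0,1],
    [0,0,-0.14,0,1],
    [0,0,-0.14,0,1]
  ]
}}

```text
time_s: 2.8
tool_pos: [0.5524, -0.1578, 0.2604]
tool_rot: [-179.8, 0.5, 12.6]
force: [-0.5, -0.5, 0.2]
grip_width: 0.0005
```

```bash
python3 - <<'E'
from cell import env
from h import *
snap(env,1)
crop("top",1,195,150,325,250,6,"top1"); crop("scene",1,150,130,310,250,5,"sc1")
E
```

```text
(no output)
```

View pics/top1.png

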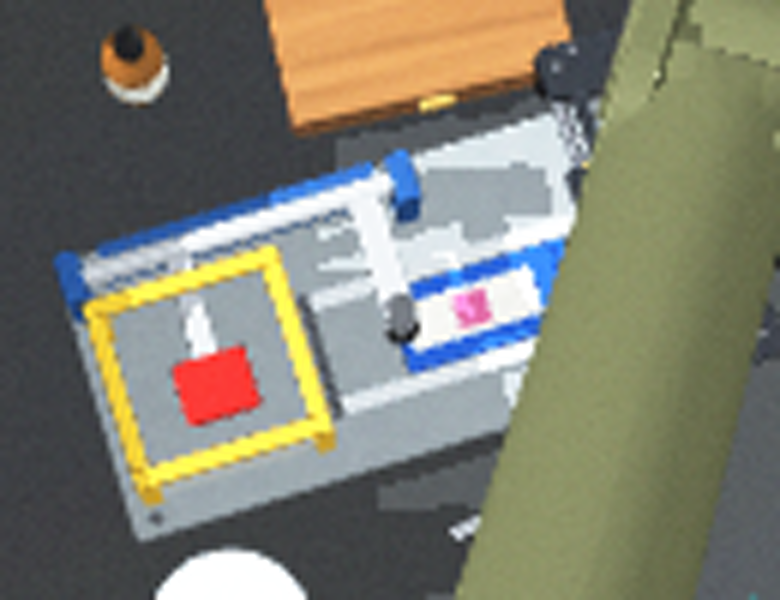

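View pics/sc1.png

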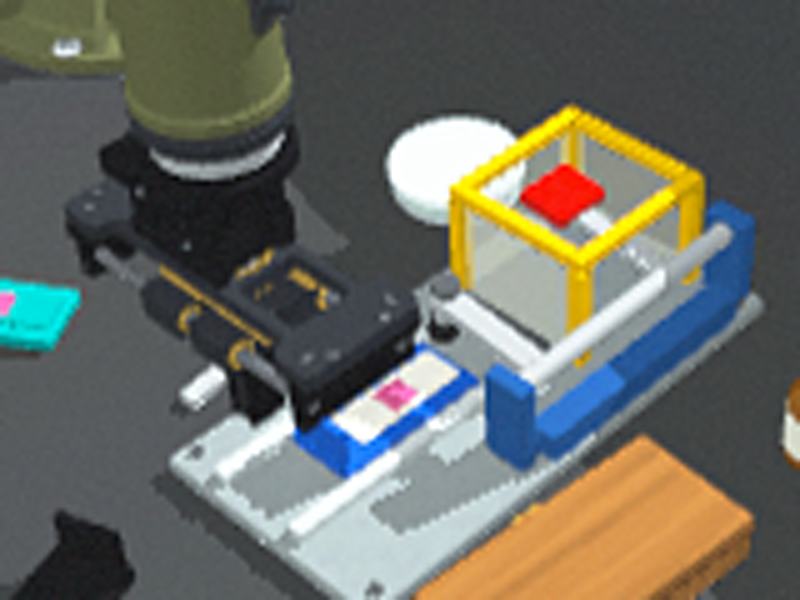

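The top view shows the arm over the tab end. In the scene view the fingers are at about (255,395), behind the tray, with nothing in their way. I'll lower and start the push.

Request:
{"fn": "carry_out", "kwargs": {
  "increments": [
    [0,0,-0.025,0,1],
    [0,0,-0.05,0,1],
    [0,0,-0.05,0,1],
    [0,0,-0.05,0,1]
  ]
}}

```text
time_s: 3.3
tool_pos: [0.5553, -0.1606, 0.2168]
tool_rot: [180.0, -0.1, 12.5]
force: [0.4, -0.0, -0.1]
grip_width: 0.0004
```

Request:
{"fn": "carry_out", "kwargs": {
  "increments": [
    [-0.001,0.005,0,0,1],
    [-0.002,0.01,0,0,1],
    [-0.003,0.015,0,0,1],
    [-0.0044,0.02,0,0,1],
    [-0.0055,0.025,0,0,1],
    [-0.0055,0.025,0,0,1]
  ]
}}

```text
time_s: 3.9
tool_pos: [0.5489, -0.1348, 0.2149]
tool_rot: [-180.0, -0.0, 12.5]
force: [-0.2, 0.2, -0.4]
grip_width: 0.0005
```

```bash
python3 - <<'E'
from cell import env
from h import *
snap(env,2); print(env.get_obs()["tool_pos"],env.get_obs()["force"])
crop("scene",2,150,130,310,250,5,"sc2")
E
```

```text
[ 0.54890263 -0.13555881  0.21479406] [-1.07761303 -0.32953611 -0.35740295]
```

View pics/sc2.png

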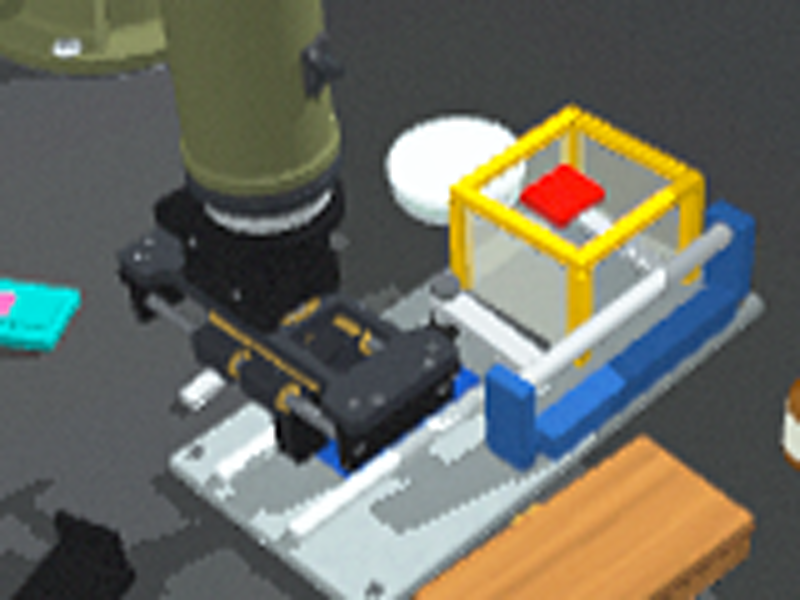

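The fingers are just behind the tab, with blue showing at about (335,455) and no contact force yet. I'll keep pushing at a moderate speed.

Request:
{"fn": "carry_out", "kwargs": {
  "increments": [
    [-0.001,0.005,0,0,1],
    [-0.002,0.01,0,0,1],
    [-0.003,0.015,0,0,1],
    [-0.0043,0.02,0,0,1],
    [-0.0054,0.025,0,0,1],
    [-0.0065,0.03,0,0,1]
  ]
}}

```text
time_s: 4.6
tool_pos: [0.5424, -0.1053, 0.2149]
tool_rot: [180.0, -0.0, 12.4]
force: [0.0, -0.8, 1.4]
grip_width: 0.0004
```

Request:
{"fn": "carry_out", "kwargs": {
  "increments": [
    [-0.0007,0.003,0,0,1],
    [-0.0013,0.006,0,0,1],
    [-0.0013,0.006,0,0,1]
  ]
}}

```text
time_s: 4.9
tool_pos: [0.541, -0.0991, 0.2147]
tool_rot: [-180.0, 0.0, 12.5]
force: [-0.9, -0.0, -0.5]
grip_width: 0.0003
```

Request:
{"fn": "carry_out", "kwargs": {
  "increments": [
    [-0.0007,0.003,0,0,1],
    [-0.0009,0.004,0,0,1],
    [-0.0009,0.004,0,0,1]
  ]
}}

```text
time_s: 5.2
tool_pos: [0.5401, -0.0955, 0.2147]
tool_rot: [-180.0, 0.0, 12.4]
force: [-0.1, 0.5, 0.1]
grip_width: 0.0002
```

Request:
{"fn": "carry_out", "kwargs": {
  "increments": [
    [-0.0004,0.002,0,0,1],
    [-0.0007,0.003,0,0,1],
    [-0.0007,0.003,0,0,1]
  ]
}}

```text
time_s: 5.5
tool_pos: [0.5395, -0.0934, 0.2149]
tool_rot: [179.9, -0.0, 12.4]
force: [1.3, -3.6, 0.3]
grip_width: 0.0005
```

Request:
{"fn": "carry_out", "kwargs": {
  "increments": [
    [-0.0004,0.002,0,0,1],
    [-0.0007,0.003,0,0,1],
    [-0.0007,0.003,0,0,1]
  ]
}}

```text
time_s: 5.8
tool_pos: [0.5392, -0.0926, 0.2155]
tool_rot: [179.7, -0.1, 12.3]
force: [1.5, -9.2, 1.5]
grip_width: 0.0006
```

```bash
python3 - <<'E'
from cell import env
from h import *
snap(env,3); print(env.get_obs()["tool_pos"],env.get_obs()["force"])
crop("scene",3,170,150,290,240,6,"sc3");crop("top",3,215,170,305,235,8,"top3")
E
```

```text
[ 0.53920167 -0.09257204  0.21548219] [ 0.95480603 -7.89131726  0.60468604]
```

View pics/sc3.png

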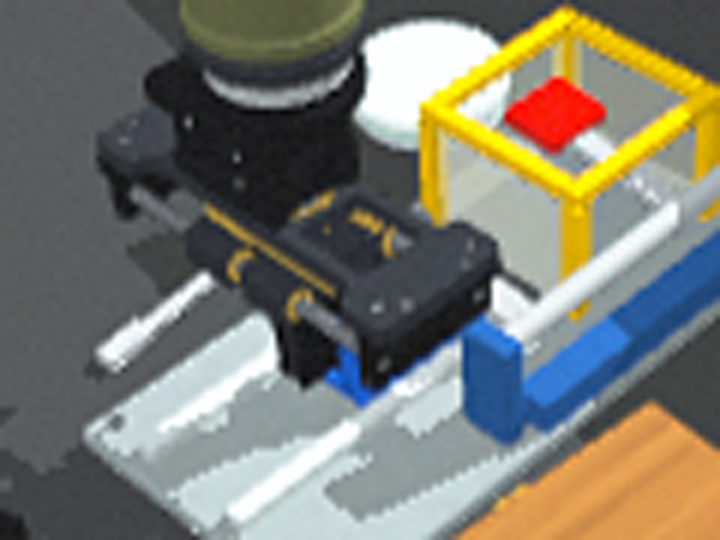

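View pics/top3.png

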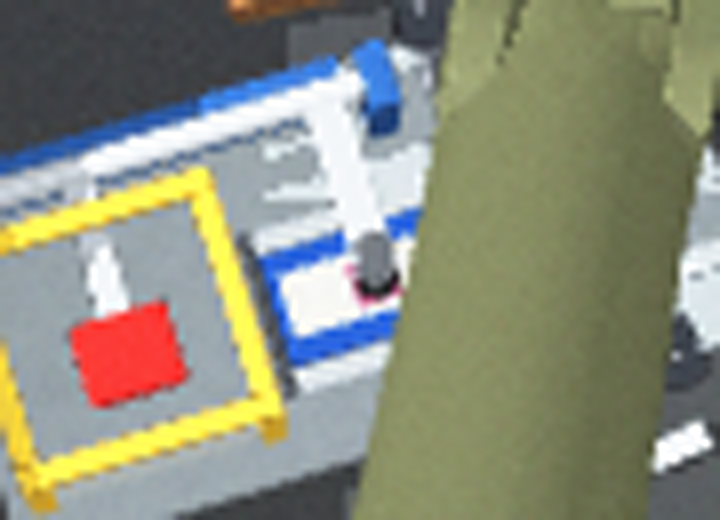

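The top view shows the tray's front edge at about (275,310), up against the dark end stop. Force rose to about 9 N while motion stalled, so it's fully in. I'll back off and raise the tool.

Request:
{"fn": "carry_out", "kwargs": {
  "increments": [
    [0.0007,-0.003,0,0,1],
    [0.002,-0.009,0,0,1],
    [0.004,-0.018,0,0,1],
    [0.0064,-0.029,0,0,1],
    [0.0064,-0.029,0.02,0,1],
    [0.0064,-0.029,0.06,0,1],
    [0.0064,-0.029,0.1,0,1],
    [0.0064,-0.029,0.13,0,1],
    [0.0,0.0,0.13,0,1],
    [-0.009,0.04,0.13,0,1],
    [-0.02,0.08,0.13,0,1],
    [-0.03,0.12,0.13,0,1],
    [-0.038,0.15,0.13,0,1],
    [-0.045,0.1705,0.13,0,1],
    [-0.045,0.1705,0.13,0,1],
    [-0.045,0.1705,0.13,0,1]
  ]
}}

```text
time_s: 7.5
tool_pos: [0.494, 0.0802, 0.3448]
tool_rot: [180.0, -0.0, 12.5]
force: [0.6, -0.4, -0.2]
grip_width: 0.0004
```

```bash
python3 - <<'E'
from cell import env
from h import *
snap(env,4); print(env.get_obs()["tool_pos"],env.get_obs()["force"])
for n in("scene","top"):
    p,d,K,T=load(n,4); print(n,proj(K,T,[[.493,.0805,.08],[.493,.0805,.163]]))
crop("scene",4,170,120,320,230,5,"sc4");crop("top",4,205,170,305,240,8,"top4")
E
```

```text
[0.49428394 0.07914327 0.34482251] [-0.19619731 -1.15555662 -0.78398339]
scene [[262.12871791 168.42861599]
 [262.04417352 145.89414483]]
top [[230.80537153 213.81098423]
 [229.44325948 209.79833608]]
```

View pics/sc4.png

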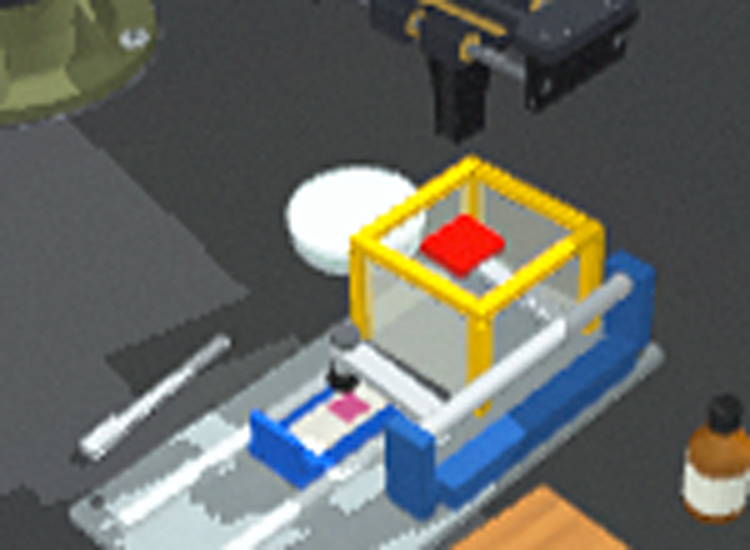

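View pics/top4.png

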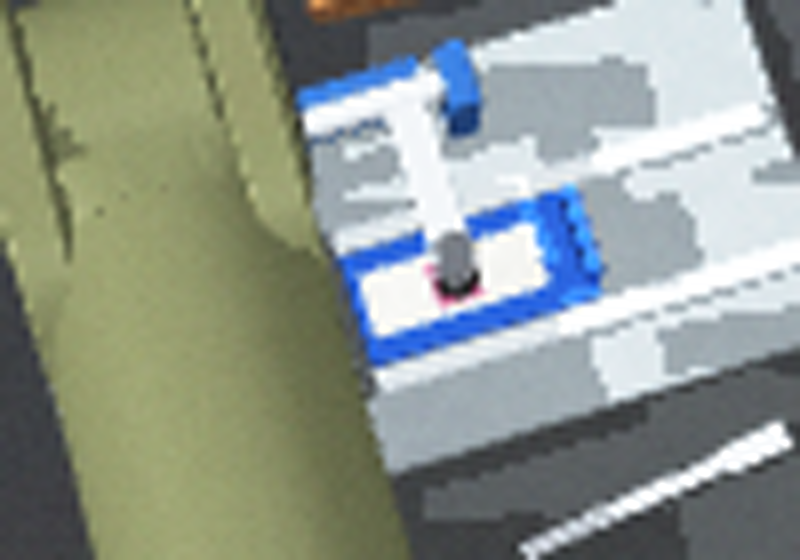

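The fingertips are over the paddle in the scene view: tips at about (460,135), paddle at (462,245). The tray sits against the stop with the pad over the slide. I'll check the tray's final position and descend.

```bash
python3 - <<'E'
from h import *
yaw=np.radians(12.4); ex=np.array([np.cos(yaw),np.sin(yaw)]); ey=np.array([-np.sin(yaw),np.cos(yaw)]); c0=np.array([.5378,-.0112])
p,d,K,T=load("top",4); m=mask(p,(105,120,60),(125,255,255)); m[:, :247]=0
c,_=cv2.findContours(m,cv2.RETR_EXTERNAL,cv2.CHAIN_APPROX_NONE)
for q in c:
  if cv2.contourArea(q)>40:
    for z in (.049,.022):
        W=ray(K,T,q[:,0],z)[:,:2]-c0; print(z,(W@ex).min(),(W@ex).max(),(W@ey).min(),(W@ey).max())
E
```

```text
0.049 -0.04447442235969404 0.004714255973215753 -0.07017089283428748 0.03682510201275616
0.022 -0.040566901949136404 0.009488649249861574 -0.07302064050730327 0.03586098997494211
```

Request:
{"fn": "carry_out", "kwargs": {
  "increments": [
    [0,0,-0.03,0,1],
    [0,0,-0.055,0,1],
    [0,0,-0.068,0,1],
    [0,0,-0.075,0,1],
    [0,0,-0.075,0,1]
  ]
}}

```text
time_s: 8.1
tool_pos: [0.4939, 0.0801, 0.2693]
tool_rot: [180.0, 0.1, 12.4]
force: [-0.5, -0.3, 0.9]
grip_width: 0.0006
```

Request:
{"fn": "carry_out", "kwargs": {
  "increments": [
    [0,0,-0.003,0,1],
    [0,0,-0.006,0,1],
    [0,0,-0.009,0,1],
    [0,0,-0.012,0,1],
    [0,0,-0.012,0,1]
  ]
}}

```text
time_s: 8.6
tool_pos: [0.4936, 0.0806, 0.2576]
tool_rot: [180.0, 0.0, 12.4]
force: [-1.9, -0.9, 2.4]
grip_width: 0.0006
```

Request:
{"fn": "carry_out", "kwargs": {
  "increments": [
    [0,0,-0.003,0,1],
    [0,0,-0.006,0,1],
    [0,0,-0.009,0,1],
    [0,0,-0.009,0,1]
  ]
}}

```text
time_s: 9.0
tool_pos: [0.4936, 0.0807, 0.2487]
tool_rot: [-180.0, 0.1, 12.4]
force: [-4.8, -1.3, 7.3]
grip_width: 0.0005
```

Request:
{"fn": "carry_out", "kwargs": {
  "increments": [
    [0,0,-0.002,0,1],
    [0,0,-0.004,0,1],
    [0,0,-0.004,0,1]
  ]
}}

```text
time_s: 9.3
tool_pos: [0.4936, 0.0806, 0.2452]
tool_rot: [-180.0, 0.1, 12.4]
force: [-6.4, -1.0, 10.4]
grip_width: 0.0005
```

Request:
{"fn": "carry_out", "kwargs": {
  "increments": [
    [0,0,-0.002,0,1],
    [0,0,-0.003,0,1],
    [0,0,-0.003,0,1]
  ]
}}

```text
time_s: 9.6
tool_pos: [0.4938, 0.0805, 0.2439]
tool_rot: [-179.9, 0.1, 12.4]
force: [-11.7, -2.8, 24.9]
grip_width: 0.0004
```

Request:
{"fn": "carry_out", "kwargs": {
  "increments": [
    [0,0,0,0,1],
    [0,0,0,0,1],
    [0,0,0,0,1],
    [0,0,0,0,1],
    [0,0,0,0,1]
  ]
}}

```text
time_s: 10.1
tool_pos: [0.4937, 0.0805, 0.2439]
tool_rot: [-179.9, 0.1, 12.4]
force: [-11.0, -2.7, 23.0]
grip_width: 0.0001
```

```bash
python3 - <<'E'
from cell import env
from h import *
snap(env,5); print(env.get_obs()["tool_pos"],env.get_obs()["force"])
crop("scene",5,170,120,320,230,5,"sc5");crop("top",5,205,170,305,240,8,"top5")
E
```

```text
[0.49371532 0.08050918 0.24392378] [-10.96495603  -2.58981095  22.16302703]
```

View pics/sc5.png

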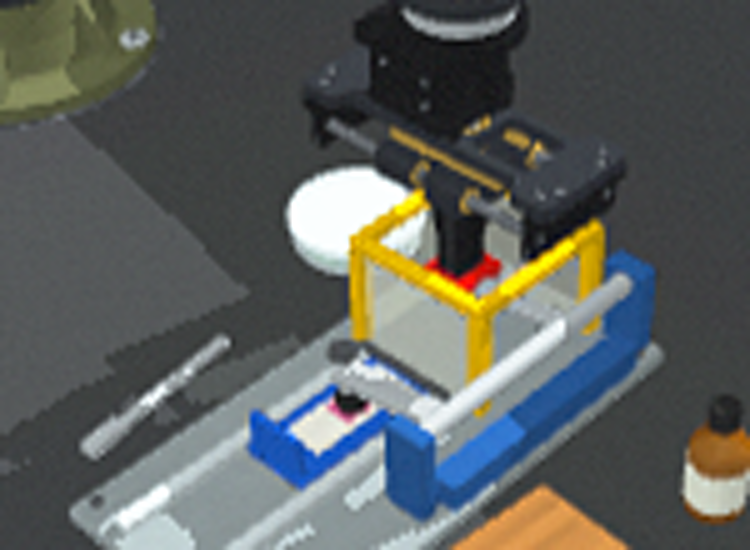

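View pics/top5.png

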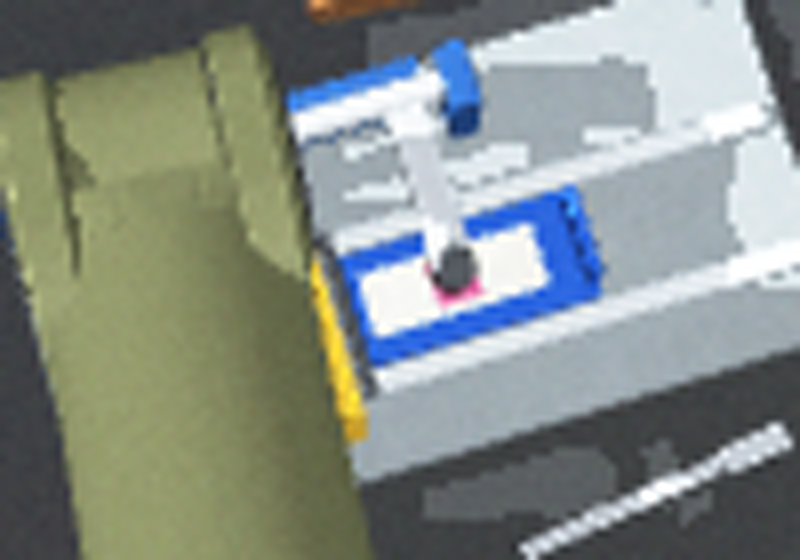

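The pad is on the slide at about (348,398), and the fingers come down through the window onto the paddle clear of the yellow bars. The tray hasn't moved. Force is a steady 22–23 N, past the spring's 10–13 N, so the lever is on its stop.

```bash
python3 -c "
from cell import env
print(env.sign_off())"
```

```text
the job is handed in; nothing more can be done
None
```

The blue tray is fully in against the end stop, and I handed the job in with the closed fingers holding the red paddle all the way down.

- **Tray:** I pushed it about 42 mm by its tab. It stopped moving while the push force rose to about 9 N. The top view shows its front edge against the dark end stop, and it was still there in the last picture.
- **Paddle:** I came down through the guard window near the paddle's centre. The fingertips are at about 62 mm, roughly 20 mm below the rest height. Over the last 1.3 mm the force jumped from 10 N to about 25 N. It then settled at 22–23 N, more than the spring's 10–13 N, so the lever is on its stop. The last pictures show the pad resting on the slide.
- **Guard:** By measurement the fingers clear the nearest bar by about 19 mm. The last scene picture shows no contact, though the arm hides much of the guard in the top view.
- **Unexplained reading:** there is a steady sideways force of about 11 N while holding. I take it to be friction on the tilted paddle, but I did not confirm that. It stayed steady and nothing slipped.

No checks failed. The clock stood at about 10 s at hand-in.

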